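# Set a furnace's exhaust damper to the third click

## Task

Before the burn-out run, open the exhaust damper on the roof of the small bench furnace: with a fingertip, push its black upright grip from the shut position through the clicks and stop at the third click, without running past it. Only push the grip, do not grip or pinch it; leave the crucible, jar, tongs and wash bottle where they stand, and take the hand clear when the damper sits in the click.

Things in the scene. Friction and masses are not known exactly. Their poses are not given: they have to be found in the camera images.
- furnace: Small bench muffle furnace, fixed: a metal box 290 mm deep (x), 260 mm wide (y), flat roof 235 mm above the bench. Origin: centre of its underside, at bench height. Its x axis points from the door to its back, y to the left as seen facing the door, z up; yaw varies up to 20 degrees. Door and handle stand out 51 mm on its -x side.
- damper_bed (a point): Fixed point on the furnace roof: middle of the damper bed, 239 mm above the bench. The bed is a dark plate 88 mm (furnace x) by 190 mm (y) with two guide channels, tops 247 mm above the bench. On both long sides are five index marks 18 mm apart in y: the first (shut) red, the next four, white, are clicks 1 to 4; red pointers on the shutter stand over the mark of its position.
- damper (a joint): Slide of the damper in m: 0 is shut (its start), grows as the grip moves along the furnace's +y; end stop 0.0735. A sprung ball holds it in clicks 18 mm apart: first 0.018, second 0.036, third 0.054, fourth 0.072. Leaving a click takes 5 to 7 N, ever less towards half-way (9 mm); 2 to 3 mm past half-way it springs ahead into the next click, with no push felt until the finger catches up.
- damper_grip (a point): Centre of the damper's upright black grip (red top band), 268 mm above the bench: a flat tab 28 mm (furnace x) by 10 mm (y, the sliding direction) by 34 mm high, from 251 to 285 mm above the bench. It stands on the middle of the shutter plate (84 mm long in y, top 243 mm above the bench) and moves with it. Above the channels at least 50 mm is free on either side of it in y.
- crucible: Bystander: white open porcelain crucible, 46 mm wide, 40 mm high, loose on the furnace roof on the door side of the damper bed. Origin: centre of its underside.
- jar: Bystander: small glass jar with blue cap, 42 mm wide, 46 mm high, loose on the furnace roof behind the damper bed. Origin: centre of its underside.
- tongs: Bystander: steel crucible tongs, 270 mm long and 10 mm high, lying on the bench to the right of the furnace. Origin: the rivet, at bench height.
- wash_bottle: Bystander: white plastic bottle with blue cap, 68 mm wide, 170 mm high, standing on the bench to the left of the furnace. Origin: centre of its underside.

How it is judged:
By the outcome, as a careful person would: the job done as asked, in the order asked, and still so for the second after the job is handed in, with the robot touching nothing.
It also fails if it takes over 59 s, if anything falls off the work surface, if the arm or the gripper's body presses on something with over 40 N, if the wrist force passes 120 N, or if a joint passes its speed limit or range.

## Robot

A 6-joint arm with a two-finger parallel gripper is mounted at the origin on the work surface. World frame = base frame: x ahead of the robot, y to its left, z up, the work surface at z = 0. Lengths are in m, angles in rad, forces in N, time in s.
With the tool pointing down it reaches from about 0.4 to 0.825 m from the base axis. Payload 7 kg.
Tool frame: the origin (TCP) lies at the very end of the fingers, on their centre line; the grasp point (between the pads) lies 19 mm behind it; z points along the fingers, x is the direction in which the jaws open and shut, and the axes are right-handed (so a half turn about z gives the same grasp; the last joint's range is limited). The gripper opens to 88 mm and grips with 3 to 60 N. Pads are 19 mm wide; open, the fingers measure 130 mm over their backs; the gripper's body (78 mm by 193 mm) begins 47 mm behind the grasp point.
Start: joints at [-0.832, 0.359, 0.012, 0, -1.224, -0.288], TCP at [0.294, -0.608, 0.227] pointing down, gripper open.
Joint ranges: [-3.07, 3.07], [-1.43, 2.12], [-1.02, 1.25], [-3.03, 1.67], [-3.05, -0], [-3.03, 3.03]. Speed limits (rad/s): [2.39, 2.39, 3.01, 3.14, 3.14, 3.14].

## Interface

Orientations are given as a unit quaternion [w, x, y, z].
In Python, from rig import arm gives the robot as it stands.
- The arm moves only by the tool carry_out, never from a script. Its argument "moves" is one flat list of numbers, 7 for each row, row after row: the shift along the tool's x, y, z in mm, then the turn, a rotation vector about the tool's x, y, z in degrees, then the closure, from 0 (fully open) to 1 (shut). A call has 1 to 10 rows; each row is the pose to reach, as a shift and turn from the pose measured when the call began, along the tool's axes at that moment; what a row does not reach only later rows make up. A row lasts 1/12 s, in which the tool goes at most 41.7 mm and 7.16 degrees, less where a joint would pass 70% of its speed; a pose out of reach is approached as far as the arm can. A call with a gripper value outside its range is refused whole. The fingers move at their own pace and stop on an object; "grip_force" is the grip in N (left out, the last holds). Time passes only in rows, so rows that repeat a pose let the fingers close. It gives the time, the measured TCP pose, the force and the opening at its end, in the units of the state.
- arm.observe(): the state, without advancing time (a new reading comes with each control period).
- arm.grab_frame(name): name is "scene" or "top"; returns the picture (384x512x3 uint8, blue, green, red); there is no depth.
- arm.camera_info(name): a dict with "fx", "fy", "cx", "cy" (pixels), "k1" (the pictures are not rectified: a ray, as slopes to the right and down, at radius r is drawn at 1 + k1 r^2 times it, then the intrinsics apply), "R" (3x3) and "t" (3): a world point X has camera coordinates R X + t. Camera axes: x right, y down, z forward; pixel columns grow to the right and rows downward; lengths in m; the calibration is good to about 2 mm. A picture is of the moment at which its call begins. camera_info takes no time and is no camera call.
- arm.close_job(): hands the job in, once; it reports no verdict.
The state is a dict: "time_s": time; "qpos": joint angles; "joint_velocities": joint speeds; "tau": joint torques, N m; "position": TCP position; "orientation": TCP orientation; "wrist_force": force on the tool from outside, world axes, zero at the start; "ft_torque": the same for the moment, N m; "gripper_width": finger opening in m.
Only numpy, scipy, OpenCV 4.12 (cv2) and the standard library are available. Lean on these libraries where they do the work, as an engineer would, in place of code of your own. Each camera call takes 0.05 s, during which the arm holds its last target.

## Working session

There is one attempt and no reset: what is moved stays moved. The work goes in short steps, Python scripts to look and compute and a tool call to move; the robot and the scene stay as the last step left them, time stands still between calls to the robot, and variables do not carry over. Pictures are saved under pics/ and viewed, and the job is handed in when it is done.

Besides the shell and the picture viewer there is one more tool, called after "Emit:" in YAML: its name, and indented under it one key for each argument. carry_out: Moves the arm, as the interface text tells. Its arguments: {"type":"object","properties":{"moves":{"type":"array"},"grip_force":{"type":"number"}},"required":["moves"]}

```bash
mkdir -p pics
python3 - <<'E'
from rig import arm
import cv2
print(arm.observe())
for n in("scene","top"):
    print(n,arm.camera_info(n)); f=arm.grab_frame(n); cv2.imwrite(f"pics/{n}0.png",f)
E
```

```text
{'time_s': 0.0, 'qpos': array([-8.31902535e-01,  3.59369782e-01,  1.10368503e-02, -3.48598644e-04,
       -1.22409028e+00, -2.88106206e-01]), 'joint_velocities': array([ 0.00022242,  0.00197107,  0.00049854, -0.00083655, -0.00050021,
       -0.00091322]), 'tau': array([ 9.60592624e-04, -5.82714808e+01,  2.93067062e+01,  6.99717969e+00,
        7.08267806e-03, -1.63276868e-04]), 'position': array([ 0.29383914, -0.60713274,  0.22562445]), 'orientation': array([-7.39547822e-04,  5.31240010e-01,  8.47220965e-01,  3.76317838e-04]), 'wrist_force': array([-0.30516178, -0.12344624, -0.35388046]), 'ft_torque': array([-0.00384797, -0.02924397,  0.02885006]), 'gripper_width': 0.08750792547517837}
scene {'fx': 485.0207063545173, 'fy': 485.0207063545173, 'cx': 257.39411396489504, 'cy': 191.0622547109244, 'k1': -0.046694006495353005, 'R': array([[-0.39598861,  0.91810624, -0.01655156],
       [ 0.65724571,  0.27079691, -0.70334707],
       [-0.64126523, -0.28939587, -0.71065388]]), 't': array([ 0.2382661 , -0.22091603,  1.96865796])}
top {'fx': 424.76573997569625, 'fy': 424.76573997569625, 'cx': 257.9591677078707, 'cy': 194.04647046304837, 'k1': 0.04002321459640527, 'R': array([[ 0.0182201 , -0.9995976 ,  0.02174079],
       [-0.98803042, -0.02133209, -0.15277707],
       [ 0.15317937, -0.01869695, -0.98802151]]), 't': array([-0.0472822 ,  0.57640315,  1.45057014])}
```

Run:
```python
import cv2
for n in("scene","top"):
    f=cv2.imread(f"pics/{n}0.png"); cv2.imwrite(f"pics/{n}0b.png",cv2.resize(f,None,fx=1.55,fy=1.55,interpolation=cv2.INTER_CUBIC))
```

```text
(no output)
```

View pics/scene0.png

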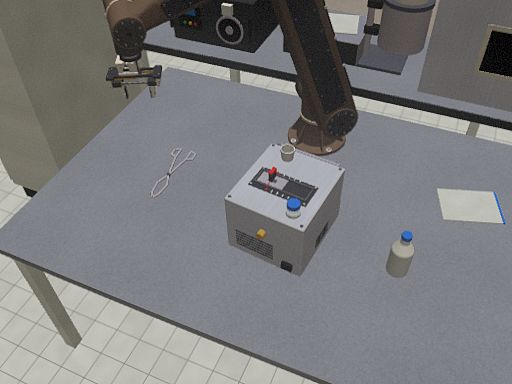

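View pics/top0.png

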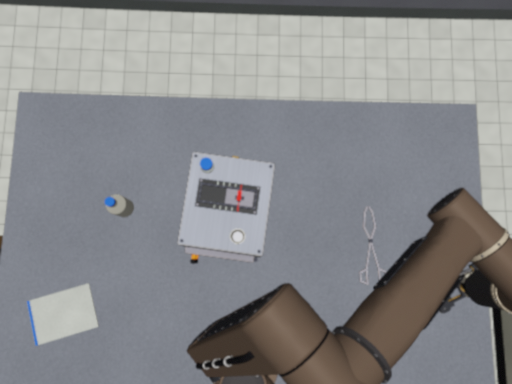

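The top view shows the furnace around (228,205), with the red grip near (239,196), the jar at (206,164) and the crucible at (238,237). The tongs are to the right and the bottle to the left. I'll enlarge the damper area.

Run:
```python
import cv2
f=cv2.imread("pics/top0.png")[145:270,170:285]; cv2.imwrite("pics/topc.png",cv2.resize(f,None,fx=4.8,fy=4.8,interpolation=cv2.INTER_CUBIC))
f=cv2.imread("pics/scene0.png")[140:230,220:350]; cv2.imwrite("pics/scenec.png",cv2.resize(f,None,fx=6,fy=6,interpolation=cv2.INTER_CUBIC))
```

```text
(no output)
```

View pics/topc.png

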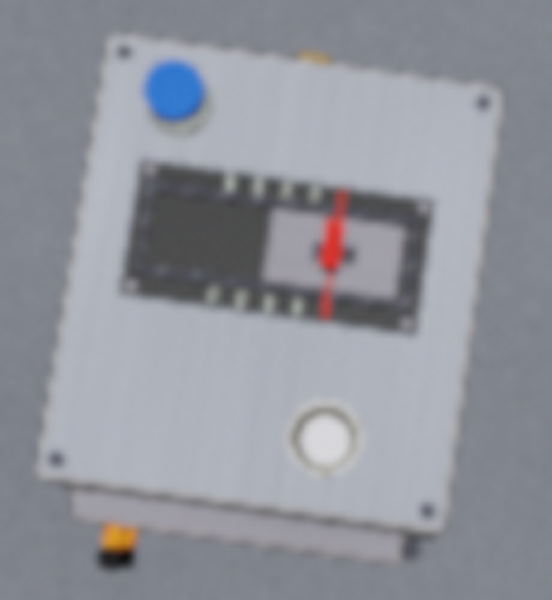

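View pics/scenec.png

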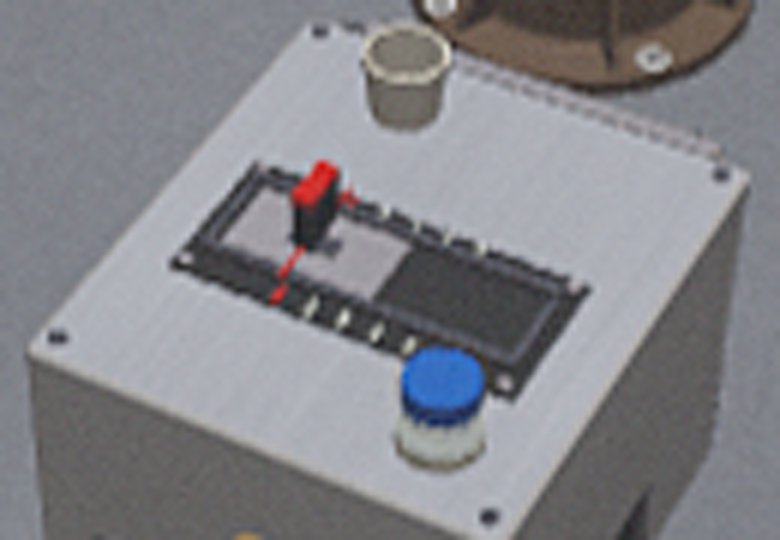

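```bash
cat > h.py <<'E'
from rig import arm
import numpy as np, cv2
def px2w(cam,u,v,z):
    c=arm.camera_info(cam);K=np.array([[c['fx'],0,c['cx']],[0,c['fy'],c['cy']],[0,0,1]])
    d=cv2.undistortPoints(np.array([[[u,v]]],float),K,np.array([c['k1'],0,0,0,0.]))[0,0]
    R=np.array(c['R']);t=np.array(c['t']);o=-R.T@t;r=R.T@np.array([d[0],d[1],1]);return o+r*(z-o[2])/r[2]
def w2px(cam,X):
    c=arm.camera_info(cam);K=np.array([[c['fx'],0,c['cx']],[0,c['fy'],c['cy']],[0,0,1]])
    return cv2.projectPoints(np.array(X,float).reshape(-1,1,3),cv2.Rodrigues(np.array(c['R']))[0],np.array(c['t']),K,np.array([c['k1'],0,0,0,0.]))[0][:,0]
top=lambda x,y,z:px2w('top',(x+.5)/4.8-.5+170,(y+.5)/4.8-.5+145,z)
sc=lambda x,y,z:px2w('scene',(x+.5)/6-.5+220,(y+.5)/6-.5+140,z)
E
python3 - <<'E'
from h import *
np.set_printoptions(precision=4,suppress=True)
def ana(n,P):
    P=np.array(P); tl,tr,bl,br=P
    # left edge->+y ; 'top' = +x
    ydir=(tl-tr+bl-br)/2; xdir=(tl-bl+tr-br)/2
    print(n,'c',P.mean(0),'len y',np.linalg.norm(ydir),'x',np.linalg.norm(xdir),'yaw',np.degrees(np.arctan2(-ydir[0],ydir[1])),np.degrees(np.arctan2(xdir[1],xdir[0])))
ana('roof top',[top(*p,.235) for p in[(112,37),(500,90),(38,477),(443,530)]])
ana('roofscrew top',[top(*p,.236) for p in[(123,51),(484,102),(56,459),(428,511)]])
ana('bed top',[top(*p,.240) for p in[(149,168),(424,206),(131,286),(407,324)]])
ana('bed scene',[sc(*p,.240) for p in[(505,383),(182,261),(578,285),(258,172)]])
ana('roofscrew sc',[sc(*p,.236) for p in[(489,517),(58,337),(721,175),(320,32)]])
print('grip top',top(334,238,.285), 'sc',sc(318,184,.285))
for p in[(342,195),(315,191),(286,188),(257,186),(230,182)]: print('mark back',top(*p,.240))
for p in[(326,313),(298,306),(268,302),(240,298),(211,295)]: print('mark front',top(*p,.240))
print('crucible',top(325,438,.275),sc(405,60,.275),'jar',top(175,91,.281),sc(443,375,.281))
E
```

```text
roof top c [0.5184 0.0627 0.235 ] len y 0.2539045014375183 x 0.28453174344070314 yaw -6.48641146373044 -6.691560764600264
roofscrew top c [0.5197 0.0631 0.236 ] len y 0.23483943603534702 x 0.26414712781976873 yaw -6.869422372005261 -6.784273569526916
bed top c [0.5396 0.0606 0.24  ] len y 0.17648124469080734 x 0.07647877560014538 yaw -6.715552491243399 -6.66469558842463
bed scene c [0.5417 0.0595 0.24  ] len y 0.17692951284956612 x 0.07574290249220993 yaw -5.356472290758445 -7.794484500708123
roofscrew sc c [0.5214 0.0623 0.236 ] len y 0.23363475720235208 x 0.2633358723305093 yaw -6.864020304160133 -6.908794166190764
grip top [0.5384 0.024  0.285 ] sc [0.5381 0.0259 0.285 ]
mark back [0.5732 0.0208 0.24  ]
mark back [0.5754 0.038  0.24  ]
mark back [0.5769 0.0566 0.24  ]
mark back [0.5778 0.0751 0.24  ]
mark back [0.58   0.0923 0.24  ]
mark front [0.4972 0.029  0.24  ]
mark front [0.5013 0.0468 0.24  ]
mark front [0.5035 0.0658 0.24  ]
mark front [0.5056 0.0836 0.24  ]
mark front [0.5072 0.1019 0.24  ]
crucible [0.4166 0.0266 0.275 ] [0.4245 0.0281 0.275 ] jar [0.6292 0.125  0.281 ] [0.6312 0.1252 0.281 ]
```

```bash
cat >> h.py <<'E'
from scipy.spatial.transform import Rotation as Ro
yaw=np.radians(-6.8)
fx=np.array([np.cos(yaw),np.sin(yaw),0]);fy=np.array([-np.sin(yaw),np.cos(yaw),0])
G0=np.array([.537,.0247,.268])
Rt=np.array([-fx,fy,[0,0,-1]]).T
def delta(p):
    s=arm.observe();q=s['orientation'];R=Ro.from_quat([q[1],q[2],q[3],q[0]])
    return R.inv().apply(np.array(p)-s['position'])*1000,(R.inv()*Ro.from_matrix(Rt)).as_rotvec(degrees=True)
def st():
    s=arm.observe();p=s['position'];d=p-G0
    print('t',s['time_s'],'p',p.round(4),'furn dx,dy mm',(d@fx*1e3).round(2),(d@fy*1e3).round(2),'F furn',(s['wrist_force']@fx).round(2),(s['wrist_force']@fy).round(2),s['wrist_force'][2].round(2),'w',s['gripper_width'])
E
python3 - <<'E'
from h import *
np.set_printoptions(precision=2,suppress=True)
print(Rt, np.linalg.det(Rt))
p=G0-.036*fy;p[2]=.36;print(p,delta(p))
E
```

```text
[[-0.99  0.12  0.  ]
 [ 0.12  0.99  0.  ]
 [-0.    0.   -1.  ]] 1.0
[ 0.53 -0.01  0.36] (array([ 432.73,  474.69, -133.72]), array([  0.03,  -0.08, -57.37]))
```

Emit:
carry_out:
  moves: [0,0,-40,0,0,0,1,0,0,-80,0,0,0,1,0,0,-120,0,0,0,1,0,0,-134,0,0,0,1,25,28,-134,0,0,-6,1,50,56,-134,0,0,-12,1,76,83,-134,0,0,-18,1,101,111,-134,0,0,-24,1,126,138,-134,0,0,-30,1,151,166,-134,0,0,-36,1]

```text
time_s: 0.93
position: [0.3776, -0.3974, 0.3596]
orientation: [-0.001, 0.241, 0.971, 0.001]
wrist_force: [0.9, 0.1, 0.0]
gripper_width: 0.0263
```

Run:
```python
from h import *
np.set_printoptions(precision=2,suppress=True)
st();p=G0-.036*fy;p[2]=.36;print(p,delta(p))
```

```text
t 0.9333 p [ 0.38 -0.4   0.36] furn dx,dy mm -108.26 -437.97 F furn 0.9 0.16 0.05 w 0.026271330754188086
[ 0.53 -0.01  0.36] (array([ 43.7 , 413.99,   0.03]), array([  0.07,  -0.09, -21.1 ]))
```

Emit:
carry_out:
  moves: [4,40,0,0,0,-4,1,8,80,0,0,0,-8,1,12,120,0,0,0,-12,1,17,160,0,0,0,-16,1,21,200,0,0,0,-21.1,1,25,240,0,0,0,-21.1,1,29,280,0,0,0,-21.1,1,34,320,0,0,0,-21.1,1,38,360,0,0,0,-21.1,1,41,390,0,0,0,-21.1,1]

```text
time_s: 1.77
position: [0.5243, -0.0307, 0.3598]
orientation: [-0.001, 0.059, 0.998, 0.001]
wrist_force: [0.9, -0.5, -0.2]
gripper_width: -0.0001
```

Run:
```python
from h import *
np.set_printoptions(precision=2,suppress=True)
st();p=G0-.036*fy;p[2]=.262;print(p,delta(p))
```

```text
t 1.7667 p [ 0.52 -0.03  0.36] furn dx,dy mm -6.07 -56.52 F furn 0.97 -0.43 -0.23 w -6.803009235412517e-05
[ 0.53 -0.01  0.26] (array([-6.24, 20.33, 97.83]), array([ 0.11, -0.09,  0.07]))
```

Emit:
carry_out:
  moves: [-6.2,20.3,0,0.1,-0.1,0,1,-6.2,20.3,0,0.1,-0.1,0,1,-6.2,20.3,20,0.1,-0.1,0,1,-6.2,20.3,40,0.1,-0.1,0,1,-6.2,20.3,60,0.1,-0.1,0,1,-6.2,20.3,80,0.1,-0.1,0,1,-6.2,20.3,90,0.1,-0.1,0,1,-6.2,20.3,97.8,0.1,-0.1,0,1,-6.2,20.3,97.8,0.1,-0.1,0,1]

```text
time_s: 2.52
position: [0.532, -0.0114, 0.2608]
orientation: [-0.001, 0.059, 0.998, -0.0]
wrist_force: [-0.7, 0.3, -0.7]
gripper_width: 0.0004
```

Run:
```python
from h import *
np.set_printoptions(precision=2,suppress=True)
st()
f=arm.grab_frame('scene');cv2.imwrite("pics/s1.png",cv2.resize(f[110:230,220:350],None,fx=5,fy=5,interpolation=cv2.INTER_CUBIC))
f=arm.grab_frame('top');cv2.imwrite("pics/t1.png",cv2.resize(f[145:270,170:285],None,fx=4.8,fy=4.8,interpolation=cv2.INTER_CUBIC))
```

```text
t 2.5167 p [ 0.53 -0.01  0.26] furn dx,dy mm -0.65 -36.41 F furn -0.74 0.17 -0.68 w 0.0003601529529803389
```

View pics/s1.png

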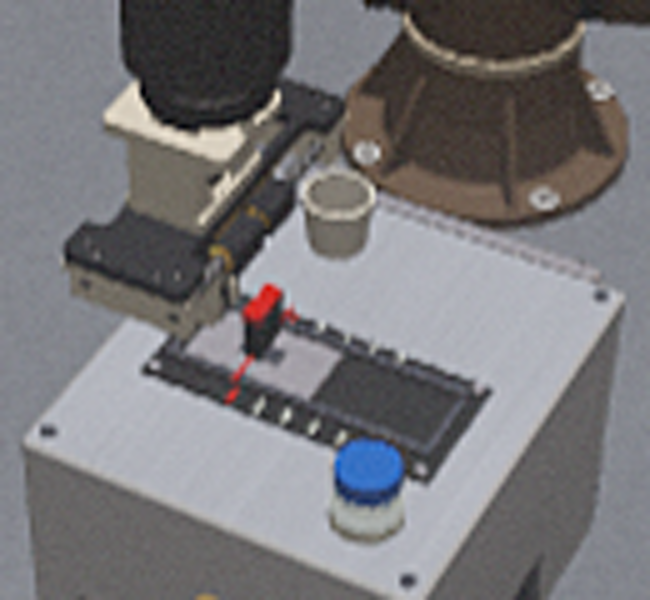

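View pics/t1.png

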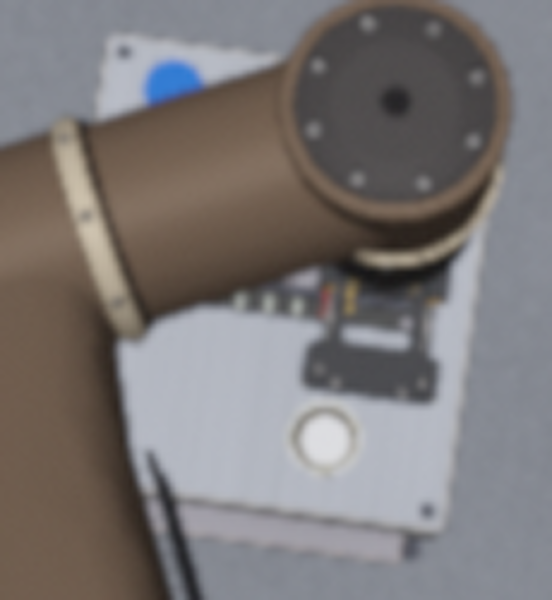

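The scene crop shows the closed fingertip beside the grip on its shut side (grip top at 264,300), clear of the crucible and jar. Next I'll approach to contact.

Emit:
carry_out:
  moves: [0,5,0,0,0,0,1,0,10,0,0,0,0,1,0,14,0,0,0,0,1,0,16,0,0,0,0,1,0,17,0,0,0,0,1,0,18,0,0,0,0,1,0,18,0,0,0,0,1]

```text
time_s: 3.2
position: [0.5352, 0.0069, 0.2628]
orientation: [0.0, 0.059, 0.998, -0.0]
wrist_force: [-0.3, 0.5, 0.4]
gripper_width: 0.0007
```

```bash
python3 -c "
from h import *
st()"
```

```text
t 3.2 p [0.5352 0.0069 0.2628] furn dx,dy mm 0.34 -17.91 F furn -0.34 0.48 0.41 w 0.0007213293005773772
```

Emit:
carry_out:
  moves: [0,1,0,0,0,0,1,0,2,0,0,0,0,1,0,3,0,0,0,0,1,0,3,0,0,0,0,1]

```text
time_s: 3.53
position: [0.5354, 0.0089, 0.2628]
orientation: [0.0, 0.059, 0.998, -0.001]
wrist_force: [-0.2, -5.0, -0.1]
gripper_width: 0.0004
```

```bash
python3 -c "
from h import *
st()"
```

```text
t 3.5333 p [0.5354 0.0089 0.2628] furn dx,dy mm 0.26 -15.87 F furn 0.42 -5.0 -0.08 w 0.00042273927710631147
```

Emit:
carry_out:
  moves: [0,1,0,0,0,0,1,0,2,0,0,0,0,1,0,3,0,0,0,0,1,0,4,0,0,0,0,1,0,4,0,0,0,0,1]

```text
time_s: 3.95
position: [0.5358, 0.0121, 0.2628]
orientation: [0.0, 0.059, 0.998, -0.001]
wrist_force: [-0.8, -3.9, 1.1]
gripper_width: 0.0005
```

```bash
python3 -c "
from h import *
st()"
```

```text
t 3.95 p [0.5358 0.0121 0.2628] furn dx,dy mm 0.27 -12.69 F furn -0.33 -3.97 1.11 w 0.0004546384646364809
```

Emit:
carry_out:
  moves: [0,1,0,0,0,0,1,0,2,0,0,0,0,1,0,3,0,0,0,0,1,0,4,0,0,0,0,1,0,4,0,0,0,0,1]

```text
time_s: 4.37
position: [0.5363, 0.0166, 0.2628]
orientation: [0.0, 0.059, 0.998, -0.001]
wrist_force: [-0.5, -0.1, -0.8]
gripper_width: 0.0005
```

Emit:
carry_out:
  moves: [0,1,0,0,0,0,1,0,2,0,0,0,0,1,0,2,0,0,0,0,1]

```text
time_s: 4.62
position: [0.5367, 0.0192, 0.2627]
orientation: [0.0, 0.059, 0.998, -0.001]
wrist_force: [-0.4, -0.2, 0.8]
gripper_width: 0.0007
```

```bash
python3 -c "
from h import *
st()"
```

```text
t 4.6167 p [0.5367 0.0192 0.2627] furn dx,dy mm 0.31 -5.47 F furn -0.36 -0.23 0.76 w 0.0007037645333059833
```

```bash
cat > pic.py <<'E'
import sys
from h import *
n=sys.argv[1]
st()
f=arm.grab_frame('scene');cv2.imwrite(f"pics/{n}.png",cv2.resize(f[155:220,250:330],None,fx=8,fy=8,interpolation=cv2.INTER_CUBIC))
E
python3 pic.py s2
```

```text
t 4.6167 p [0.5367 0.0192 0.2627] furn dx,dy mm 0.31 -5.47 F furn -0.36 -0.23 0.76 w 0.0007037645333059833
```

View pics/s2.png

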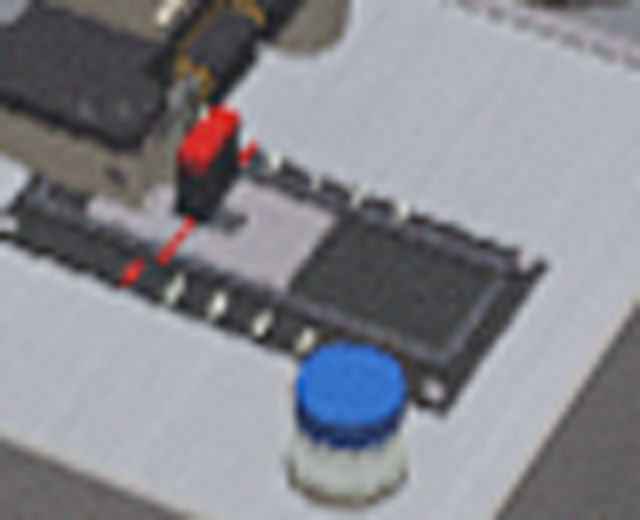

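The pointer's line meets the mark row at about (150,278), between the red mark (130,270) and click 1 (175,288). That puts it about half-way, so I'll carry on.

Emit:
carry_out:
  moves: [0,1,0,0,0,0,1,0,2,0,0,0,0,1,0,3,0,0,0,0,1,0,3,0,0,0,0,1]

```text
time_s: 5.0
position: [0.5371, 0.0224, 0.2627]
orientation: [0.0, 0.059, 0.998, -0.001]
wrist_force: [0.5, -0.3, 0.7]
gripper_width: 0.0001
```

```bash
python3 pic.py s3
```

```text
t 5.0 p [0.5371 0.0224 0.2627] furn dx,dy mm 0.34 -2.31 F furn 0.57 -0.2 0.65 w 7.988021356518073e-05
```

View pics/s3.png

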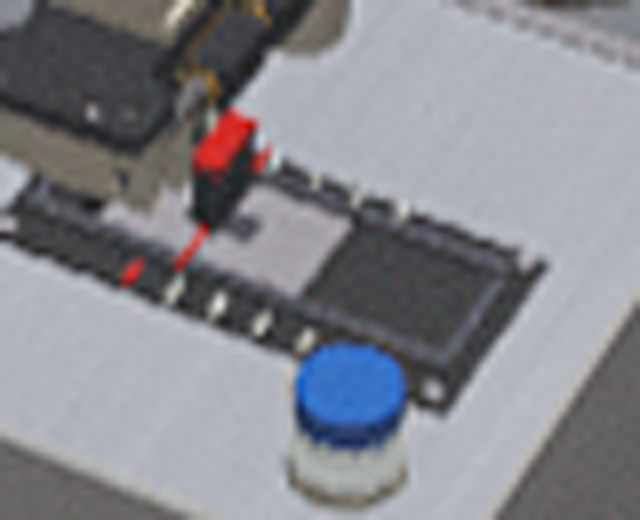

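The pointer line now meets click 1 (about 172,285), so it has sprung into the first click. Next is the second click.

Emit:
carry_out:
  moves: [0,1,0,0,0,0,1,0,2,0,0,0,0,1,0,3,0,0,0,0,1,0,4,0,0,0,0,1,0,5,0,0,0,0,1,0,6,0,0,0,0,1,0,7,0,0,0,0,1,0,7,0,0,0,0,1]

```text
time_s: 5.72
position: [0.5377, 0.0282, 0.2627]
orientation: [0.0, 0.059, 0.998, -0.002]
wrist_force: [1.0, -5.2, -0.1]
gripper_width: 0.0006
```

```bash
python3 -c "
from h import *
st()"
```

```text
t 5.7167 p [0.5377 0.0282 0.2627] furn dx,dy mm 0.28 3.58 F furn 1.62 -5.04 -0.07 w 0.0006390209479991185
```

Emit:
carry_out:
  moves: [0,1,0,0,0,0,1,0,2,0,0,0,0,1,0,3,0,0,0,0,1,0,4,0,0,0,0,1,0,5,0,0,0,0,1,0,6,0,0,0,0,1,0,7,0,0,0,0,1,0,7,0,0,0,0,1]

```text
time_s: 6.38
position: [0.5386, 0.0358, 0.2627]
orientation: [0.0, 0.059, 0.998, -0.001]
wrist_force: [-0.4, -0.2, -0.3]
gripper_width: 0.0002
```

Emit:
carry_out:
  moves: [0,1,0,0,0,0,1,0,2,0,0,0,0,1,0,3,0,0,0,0,1,0,3,0,0,0,0,1]

```text
time_s: 6.72
position: [0.539, 0.0393, 0.2627]
orientation: [0.0, 0.059, 0.998, -0.001]
wrist_force: [-0.2, -0.3, 0.6]
gripper_width: 0.0006
```

```bash
python3 pic.py s4
```

```text
t 6.7167 p [0.539  0.0393 0.2627] furn dx,dy mm 0.31 14.72 F furn -0.12 -0.32 0.6 w 0.0005759612030511987
```

View pics/s4.png

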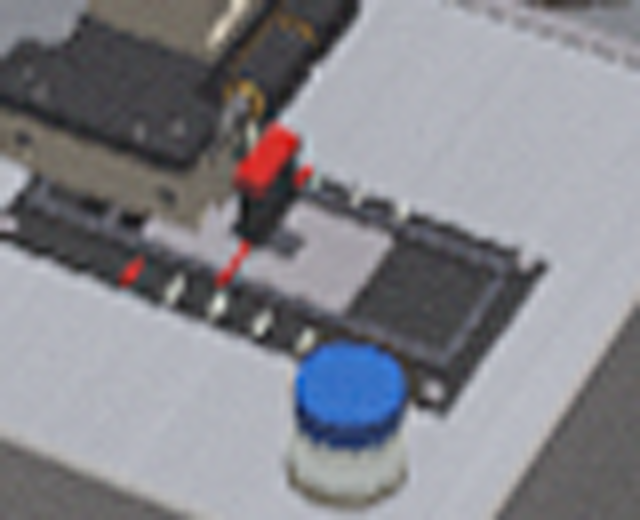

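The pointer now stands at click 2 (218,303). Next is the third click, taken carefully.

Emit:
carry_out:
  moves: [0,1.5,0,0,0,0,1,0,3,0,0,0,0,1,0,4,0,0,0,0,1,0,5,0,0,0,0,1,0,6,0,0,0,0,1,0,7,0,0,0,0,1,0,8,0,0,0,0,1,0,9,0,0,0,0,1,0,9,0,0,0,0,1]

```text
time_s: 7.52
position: [0.54, 0.0473, 0.2627]
orientation: [-0.0, 0.059, 0.998, -0.002]
wrist_force: [0.0, -3.3, 0.1]
gripper_width: 0.0002
```

Emit:
carry_out:
  moves: [0,1,0,0,0,0,1,0,2,0,0,0,0,1,0,3,0,0,0,0,1,0,4,0,0,0,0,1,0,4,0,0,0,0,1]

```text
time_s: 7.93
position: [0.5405, 0.0517, 0.2626]
orientation: [0.0, 0.059, 0.998, -0.001]
wrist_force: [-0.1, -1.0, 0.4]
gripper_width: 0.0003
```

```bash
python3 -c "
from h import *
st()"
```

```text
t 7.9333 p [0.5405 0.0517 0.2626] furn dx,dy mm 0.27 27.21 F furn -0.0 -0.97 0.42 w 0.0003496083305407854
```

Now at about damper 43; it should spring at about dy 31–32.

Emit:
carry_out:
  moves: [0,1,0,0,0,0,1,0,2,0,0,0,0,1,0,3,0,0,0,0,1,0,4,0,0,0,0,1,0,4,0,0,0,0,1]

```text
time_s: 8.35
position: [0.5411, 0.0562, 0.2626]
orientation: [0.0, 0.059, 0.998, -0.001]
wrist_force: [0.5, -0.5, 0.7]
gripper_width: 0.0001
```

```bash
python3 pic.py s5
```

```text
t 8.35 p [0.5411 0.0562 0.2626] furn dx,dy mm 0.3 31.8 F furn 0.55 -0.48 0.67 w 0.0001418144160338437
```

View pics/s5.png

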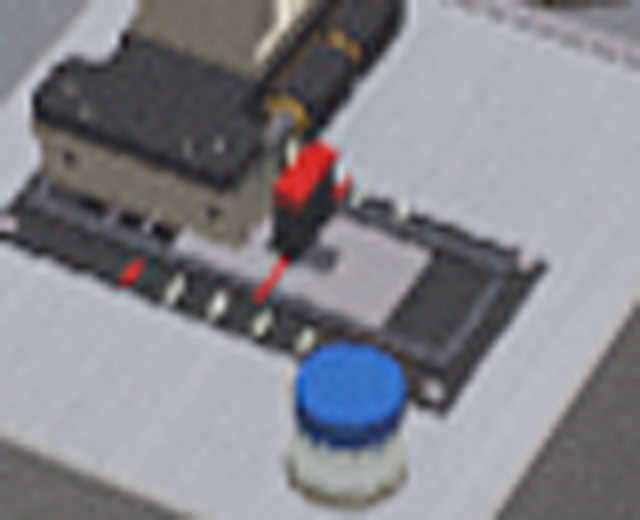

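The pointer tip is at (262,298), right by the third white mark (262,322). I'll back off and measure.

Emit:
carry_out:
  moves: [0,-3,0,0,0,0,1,0,-8,0,0,0,0,1,0,-14,0,0,0,0,1,0,-14,0,0,0,0,1]

```text
time_s: 8.73
position: [0.5392, 0.0412, 0.2627]
orientation: [0.0, 0.059, 0.998, -0.001]
wrist_force: [-0.9, -0.1, -0.1]
gripper_width: 0.0005
```

```bash
python3 pic.py s6
python3 - <<'E'
from h import *
# pixel of red top centroid in original and now
def red(f):
    g=f[155:220,250:330].astype(int);m=(g[...,2]>140)&(g[...,1]<70)&(g[...,0]<70)
    n,l,s,c=cv2.connectedComponentsWithStats(m.astype(np.uint8));i=1+np.argmax(s[1:,4]);return c[i]+[250,155],s[i,4]
a,na=red(cv2.imread('pics/scene0.png'));b,nb=red(arm.grab_frame('scene'))
print(a,na,b,nb)
A=px2w('scene',*a,.282);B=px2w('scene',*b,.282);print((B-A)@fy*1e3,(B-A)@fx*1e3)
E
```

```text
t 8.7333 p [0.5392 0.0412 0.2627] furn dx,dy mm 0.19 16.63 F furn -0.84 -0.2 -0.14 w 0.00045124463879007043
[271.96 170.16] 25 [288.37037037 176.33333333] 27
53.992672737090025 -0.12425311899600099
```

View pics/s6.png

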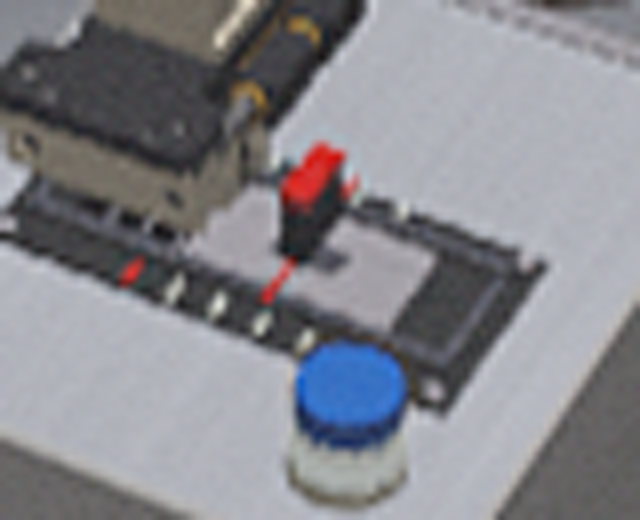

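The grip has moved 54.0 mm, and the pointer tip (267,298) lines up with the third white mark (262,322), so it's in the third click. I'll raise the hand clear.

Emit:
carry_out:
  moves: [0,-6,-20,0,0,0,1,0,-6,-55,0,0,0,1,0,-6,-90,0,0,0,1,0,-6,-120,0,0,0,1,0,-40,-130,0,0,0,1,0,-80,-130,0,0,0,1,0,-120,-130,0,0,0,1,0,-150,-130,0,0,0,1,0,-180,-130,0,0,0,1,0,-180,-130,0,0,0,1]

```text
time_s: 9.67
position: [0.5173, -0.1405, 0.3933]
orientation: [0.0, 0.061, 0.998, -0.002]
wrist_force: [0.7, 0.6, -0.3]
gripper_width: 0.0
```

Emit:
carry_out:
  moves: [0,0,0,0,0,0,1,0,0,0,0,0,0,1,0,0,0,0,0,0,1]

```text
time_s: 9.92
position: [0.5173, -0.1401, 0.3933]
orientation: [0.0, 0.061, 0.998, -0.002]
wrist_force: [0.7, 0.7, -0.1]
gripper_width: 0.0007
```

Run:
```python
from h import *
st()
def red(f):
    g=f[155:220,250:330].astype(int);m=(g[...,2]>140)&(g[...,1]<70)&(g[...,0]<70)
    n,l,s,c=cv2.connectedComponentsWithStats(m.astype(np.uint8));i=1+np.argmax(s[1:,4]);return c[i]+[250,155]
f=arm.grab_frame('scene')
A=px2w('scene',*red(cv2.imread('pics/scene0.png')),.282);B=px2w('scene',*red(f),.282);print((B-A)@fy*1e3)
cv2.imwrite("pics/s7.png",cv2.resize(f[120:280,140:420],None,fx=2.8,fy=2.8,interpolation=cv2.INTER_CUBIC))
```

```text
t 9.9167 p [ 0.5173 -0.1401  0.3933] furn dx,dy mm -0.02 -165.98 F furn 0.6 0.73 -0.09 w 0.0006770616332017743
53.992672737090025
```

View pics/s7.png

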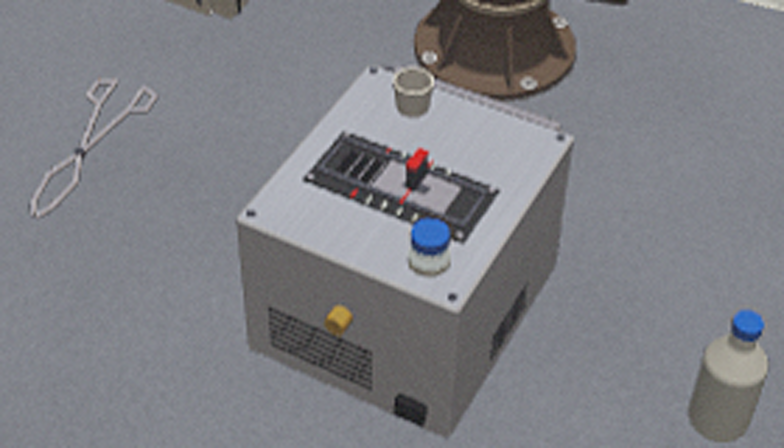

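The hand is clear. The damper pointer stands at the third white mark (402,208), and the crucible, jar, tongs and bottle haven't moved.

```bash
python3 -c "
from rig import arm
print(arm.close_job())"
```

```text
the job is handed in; nothing more can be done
None
```

The exhaust damper sits in the third click, and I handed the job in at about 10 s of the 59 s allowed. I pushed the grip with the closed fingertip through clicks 1 and 2, stopped when it sprang into click 3, then backed off and lifted the hand clear.

- **Position:** the camera put the grip 54.0 mm from shut (third click is 54 mm), both after backing off and again with the hand clear. The pointer lines up with the third white mark.
- **Forces:** the highest push I read was about 5 N, and with the hand clear the wrist force was near zero.
- **Other items:** the crucible, jar, tongs and wash bottle look unmoved in the last picture; I judged this by eye and did not measure it.
- **Disagreement:** the finger met the grip about 1 to 1.5 mm earlier than the measured grip position and finger width suggested. I relied on the felt force and the pictures to judge each click.

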